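Show the green phone to the inspection camera

ROBOT

A 6-joint arm with a two-finger parallel gripper is mounted at the origin on the work surface. World frame = base frame: x ahead of the robot, y to its left, z up, the work surface at z = 0. Lengths are in m, angles in rad, forces in N, time in s.
With the tool pointing down it reaches from about 0.275 to 0.875 m from the base axis. Payload 12.5 kg.
Tool frame: the origin (TCP) lies on the centre line of the jaws, within the pads' length; the fingertips stand r.finger_overhang ahead of it and the grasp point (between the pads) lies 3 mm ahead of it (r.finger_overhang is the distance from the TCP to the fingertips, in m); z points along the fingers, y is the direction in which the jaws open and shut (so a half turn about z gives the same grasp; the last joint's range is limited). The gripper opens to 85 mm and grips with 20 to 120 N. Pads are 22 mm wide; open, the fingers measure 114 mm over their backs; the gripper's body (76 mm by 85 mm) begins 54 mm behind the grasp point. The pads swing forward as they close: fully open they stand 13 mm farther back than shut.
Start: joints at [-1.204, 0.351, 1.652, -0, 1.139, -0.085], TCP at [0.24, -0.495, 0.253] pointing down, gripper open.
Joint ranges: [-2.75, 2.75], [-0.79, 2.1], [0.01, 2.65], [-1.57, 4.71], [0.07, 3.14], [-2.87, 2.87]. Speed limits (rad/s): [2.22, 2.22, 2.79, 3.14, 3.14, 3.14].

INTERFACE

Orientations are given as a unit quaternion [x, y, z, w].
In Python, from cell import r, optics gives the robot as it stands. The module is installed in compiled form; this text tells all that it offers. Calls block until the motion is done:
- r.move_to(position, orientation): joint-space move of the TCP to a pose.
- r.move_linear(position, rot=None, vel=0.15): straight line of the TCP; rot=None keeps the orientation; vel is the mean speed in m/s.
- r.set_joints(angles): joint-space move.
- r.set_gripper(opening, squeeze=None): opening from 0.0 (shut) to 1.0 (fully open); squeeze is the grip in N (None keeps the last); returns when the fingers have stopped.
- r.sleep(seconds).
- r.inverse_kinematics(position, orientation): joint angles nearest the present ones, or None.
- optics.get_image(name): name is "side" or "top"; returns a dict with "pixels" (384x512x3 uint8, red, green, blue), "depth" (384x512 float32, m along the optical axis (not along the pixel's ray), 0 where there is no reading), "fx", "fy", "cx", "cy" (pixels), "camera_from_world" (4x4, takes a point from world to camera coordinates). Camera axes: x right, y down, z forward; pixel columns grow to the right and rows downward; lengths in m; the calibration is good to about 2 mm. A picture is of the moment at which its call begins.
A pose or a line that the arm cannot do raises r.PlanningError and nothing moves.
- r.hand_in(): hands the job in, once; it reports no verdict.
Readings, each from a call of its own:
- r.current_t(): time.
- r.current_q(): joint angles.
- r.current_qvel(): joint speeds.
- r.current_effort(): joint torques, N m.
- r.current_tool_pos(): TCP position.
- r.current_ee_rot(): TCP orientation.
- r.current_contact_force(): force on the tool from outside, world axes, zero at the start.
- r.current_torque(): the same for the moment, N m.
- r.current_opening(): opening from 0.0 (shut) to 1.0 (fully open).
Only numpy, scipy, OpenCV 4.12 (cv2) and the standard library are available. Lean on these libraries where they do the work, as an engineer would, in place of code of your own. Each camera call takes 0.05 s, during which the arm holds its last target.

TASK

Take the phone in the green case out of the charging rack and hold it in the air in front of the inspection camera: screen towards the lens and square to its line of sight, picture centred on the screen, screen 15 cm from the lens, long edges level. Its glass is delicate, so grip it gently (no more than 50 N on either face) and lift it straight out without wrenching it in the slot; do not touch the camera, and leave the other phones and the things on the desk where they are. Finish while still holding the phone there, steady: do not put it down or let go.

Things in the scene. Friction and masses are not known exactly. Their poses are not given: they have to be found in the camera images.
- phone_green: Phone to show, green case: 12 mm thick (x), 150 mm long (y), 76 mm high (z), standing on a long edge in the rack, about 200 g. Origin: centre of its underside. +x points straight out of the dark screen, +y along the length, +z up. Its back is green with a small black lens patch at one upper corner. In the rack its top is 90 mm above the desk and its upper 48 mm stick out above the slot walls.
- phone_screen (a point): Centre of the screen of the green phone, on its surface: 6.5 mm along +x and 38 mm along +z from the phone's origin. Axes as the phone's.
- lens (a point): Centre of the lens glass of the inspection camera (black barrel 42 mm across, orange ring, white 55 x 62 x 52 mm head), about 216 mm above the desk. It looks along this frame's -x, roughly towards the robot and 25 degrees below level; +y level, +z the camera's up. Phone well shown: phone_screen at (-0.15, 0, 0) m in this frame, phone axes parallel to these (leaning back 25 degrees).
- camera: Fixed stand of the inspection camera: steel disc foot 110 mm across, 16 mm thick, 16 mm post 241 mm high. Origin: on the desk under the head, 60 mm from the post axis towards where the camera looks (the stand's -x); the lens is a further 12 mm that way. The head reaches 270 mm above the desk.
- rack: Fixed white charging rack: base plate 214 (x) x 124 (y) x 14 mm, three slots along y at x = -70, 0, +70 mm, each 15.6 mm wide between grey walls 6 mm thick whose tops are 42 mm above the desk. Origin: centre of underside. A phone stands in each slot, on the base plate, screen towards the rack's +x; which phone is where varies.
- phone_blue: Bystander: the same phone in a blue case (axes and origin as for the green one).
- phone_red: Bystander: the same phone in a red case (axes and origin as for the green one).
- mug: Bystander: white mug, 80 mm across, 92 mm high, handle at +y. Origin: centre of underside.
- mouse: Bystander: black computer mouse, 105 x 60 x 34 mm. Origin: centre of underside.
- stapler: Bystander: red and black stapler, 125 x 32 x 51 mm. Origin: centre of underside.
- tin_yellow: Bystander: closed yellow clip tin, 71 mm across, 56 mm high. Origin: centre of underside.
- tin_teal: Bystander: closed teal clip tin, 71 mm across, 56 mm high. Origin: centre of underside.
There are look-alikes about, which are no part of the job. Several things have the shape of the phone_green; the one meant has the colours described above. Of the things that look like the rack, the larger one is meant.

How it is judged:
On the way:
1. the green phone is held by the fingers, clear of the rack and at least 50 mm higher than it stood (contact force between the fingers and phone_green above 1 N and contact force between phone_green and rack below 0.1 N and height (world z) of phone_green above 0.064 m), for 0.2 s.
At the end, for the whole second after the job is handed in: The green phone is held still by the fingers, off the rack, upper edge still up; its screen centre is 150 mm (within 20 mm) out from the lens and within 18 mm of its line of sight sideways and in height; screen square to the lens and long edges level within 10 degrees (contact force between the fingers and phone_green above 1 N and contact force between phone_green and rack below 0.1 N and x of phone_screen in the frame of lens between -0.17 and -0.13 m and y of phone_screen in the frame of lens between -0.018 and 0.018 m and z of phone_screen in the frame of lens between -0.018 and 0.018 m and x of lens in the frame of phone_green above 0.1 m and angle between the x axis of phone_green and the x axis of lens, either way round below 0.17 rad and angle between the z axis of phone_green and the z axis of lens, either way round below 0.17 rad and angle between phone_green's own z axis and vertical below 0.8 rad and height (world z) of phone_green above 0.07 m and linear speed of phone_green below 0.02 m/s and angular speed of phone_green below 0.15 rad/s); the arm keeps its last pose, push and grip.
It fails at once if the green phone is gripped or struck with more than 50 N on a face (contact force between the fingers and phone_green above 100 N).
It fails at once if the green phone is wrenched or pushed against the rack with more than 25 N (contact force between phone_green and rack above 25 N).
It fails at once if the camera is touched (contact force between anything else and camera above 1 N).
It fails at once if another phone is moved more than 25 mm or tipped (distance of any of phone_blue, phone_red from where it was at the start of the episode above 0.025 m or angle between any of phone_blue, phone_red's own z axis and vertical above 0.35 rad).
It fails at once if the mug, mouse, stapler or a tin is moved more than 25 mm (distance of any of mug, mouse, stapler, tin_yellow, tin_teal from where it was at the start of the episode above 0.025 m).
It also fails if it takes over 45 s, if anything falls off the work surface, if the arm or the gripper's body presses on something with over 40 N, if the wrist force passes 120 N, or if a joint passes its speed limit or range.

## Working session

There is one attempt and no reset: what is moved stays moved. The work goes in short steps, each a Python script; the robot and the scene stay as the last script left them, time stands still between calls to the robot, and variables do not carry over. Pictures are saved under pics/ and viewed, and the job is handed in when it is done.

```bash
mkdir -p pics; ls
python3 - <<'E'
from cell import r, optics
import cv2, numpy as np
for n in ("side","top"):
    im=optics.get_image(n); cv2.imwrite(f"pics/{n}0.png",cv2.resize(im["pixels"][:,:,::-1],(800,600),interpolation=cv2.INTER_CUBIC))
    np.savez(f"{n}0.npz",**im)
    print(n,im["fx"],im["cx"],im["cy"],np.linalg.inv(im["camera_from_world"]).round(3))
print(r.finger_overhang,r.current_ee_rot(),r.current_t())
E
```

```text
pics
side 352.5125913090827 258.0088289425135 194.5969756889406 [[-0.943 -0.19   0.274  0.264]
 [-0.332  0.585 -0.74   0.788]
 [-0.02  -0.789 -0.614  0.777]
 [ 0.     0.     0.     1.   ]]
top 404.14004216352134 259.5166859986327 194.23386764151985 [[-0.022 -0.995  0.092  0.408]
 [-1.     0.022 -0.007  0.024]
 [ 0.005 -0.092 -0.996  1.599]
 [ 0.     0.     0.     1.   ]]
0.022 [ 9.74588817e-01  2.24000763e-01 -7.51030276e-05 -5.38534958e-04] 0.1
```

View pics/side0.png

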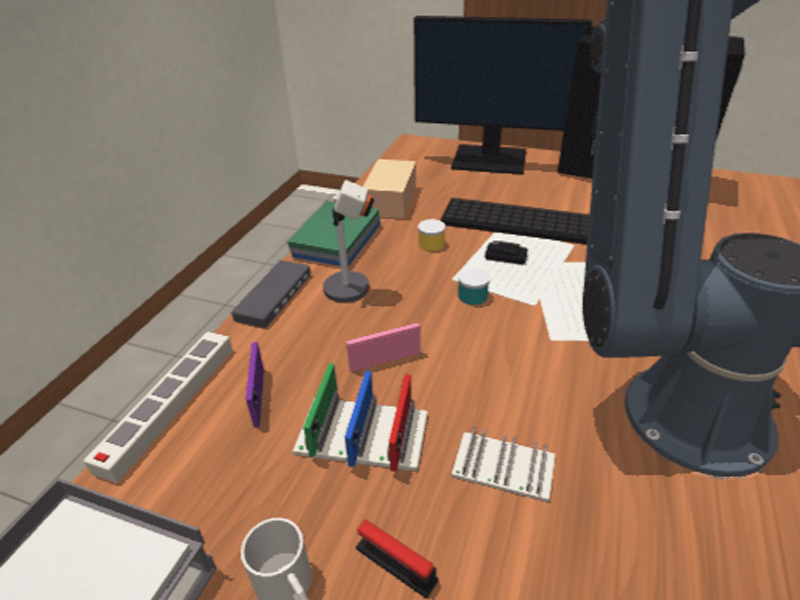

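View pics/top0.png

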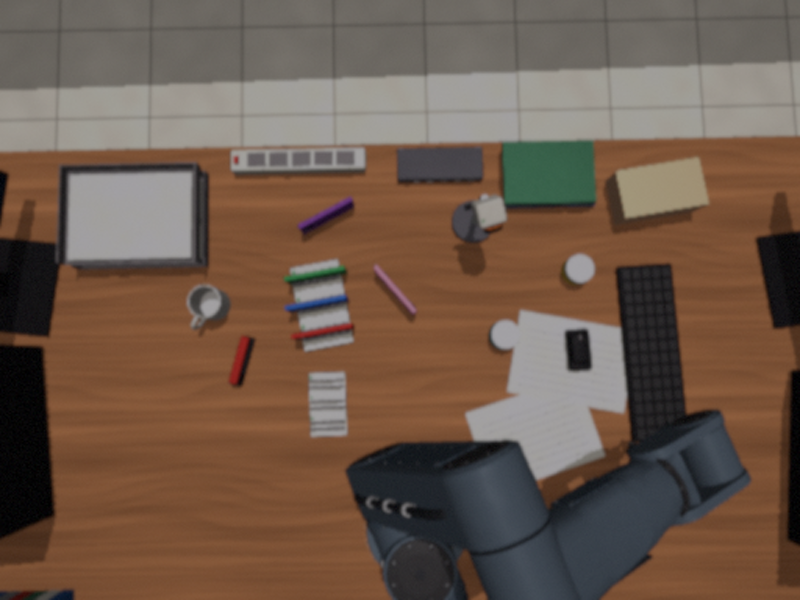

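```bash
cat > h.py <<'E'
import numpy as np, cv2
def load(n): return dict(np.load(n+".npz"))
def cloud(im):
    d=im["depth"];v,u=np.mgrid[:d.shape[0],:d.shape[1]]
    p=np.stack([(u-im["cx"])/im["fx"]*d,(v-im["cy"])/im["fy"]*d,d],-1)
    W=np.linalg.inv(im["camera_from_world"])
    return p@W[:3,:3].T+W[:3,3]
def proj(im,P):
    P=np.atleast_2d(P);C=im["camera_from_world"];c=P@C[:3,:3].T+C[:3,3]
    return np.stack([c[:,0]/c[:,2]*im["fx"]+im["cx"],c[:,1]/c[:,2]*im["fy"]+im["cy"]],-1)
def crop(im,u0,u1,v0,v1,f,name):
    a=cv2.resize(im["pixels"][v0:v1,u0:u1,::-1],None,fx=f,fy=f,interpolation=cv2.INTER_CUBIC);cv2.imwrite(name,a)
E
python3 - <<'E'
from h import *
s=load("side0");t=load("top0")
crop(s,180,280,215,305,7,"pics/s_rack.png")
crop(s,195,255,105,195,6,"pics/s_cam.png")
crop(t,170,270,155,230,7,"pics/t_rack.png")
crop(t,280,335,115,165,10,"pics/t_cam.png")
for n,im in(("s",s),("t",t)):
    P=cloud(im);px=im["pixels"].astype(int);R,G,B=px[...,0],px[...,1],px[...,2]
    m=(G>R*1.5)&(G>B*1.4)&(im["depth"]>0)&(P[...,2]<.12)&(P[...,2]>.02)&(P[...,1]>.05)
    q=P[m];print(n,len(q),q.min(0).round(3),q.max(0).round(3),np.median(q,0).round(3))
    top=q[q[:,2]>.08];print(len(top),np.polyfit(top[:,1],top[:,0],1) if len(top)>5 else"",top.mean(0),top.min(0),top.max(0))
    m=(P[...,2]>.19)&(P[...,2]<.30)&(P[...,1]<0)&(P[...,1]>-.3)&(P[...,0]>.4)
    q=P[m];print("head",len(q),q.min(0).round(3),q.max(0).round(3),q.mean(0).round(3))
E
```

```text
s 458 [0.604 0.165 0.02 ] [0.64  0.309 0.093] [0.617 0.252 0.08 ]
229 [-0.16748175  0.66114034] [0.62056968 0.24223925 0.08875924] [0.60447367 0.16461722 0.0800897 ] [0.64014798 0.3094798  0.09284074]
head 493 [ 0.683 -0.203  0.191] [ 0.772 -0.122  0.27 ] [ 0.722 -0.155  0.238]
t 198 [-0.124  0.162  0.022] [0.639 0.927 0.116] [0.618 0.264 0.088]
129 [-0.55472967  0.7524109 ] [0.55320826 0.35909858 0.09235411] [0.06870601 0.16408939 0.08032225] [0.63922895 0.92292869 0.11639277]
head 438 [ 0.686 -0.205  0.196] [ 0.772 -0.122  0.279] [ 0.726 -0.169  0.252]
```

View pics/s_rack.png

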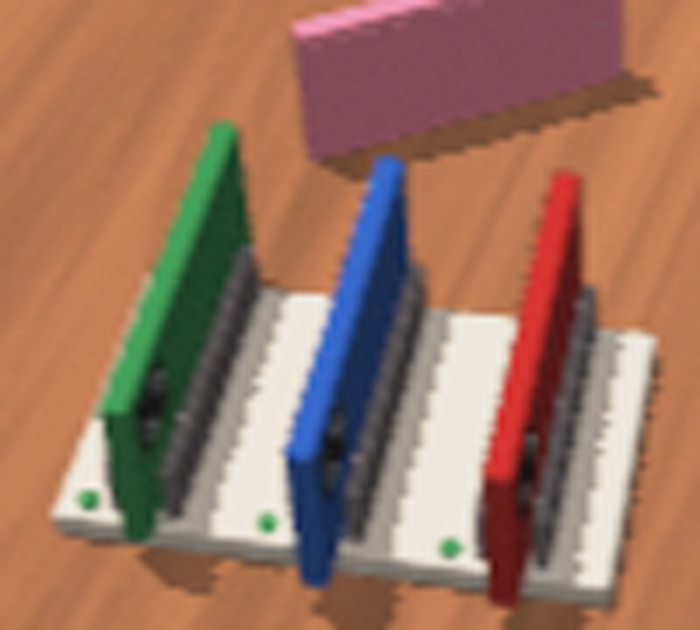

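View pics/s_cam.png

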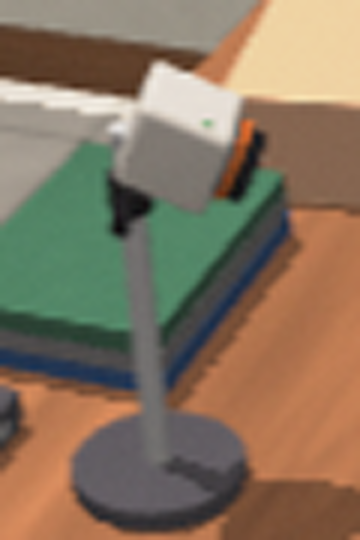

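View pics/t_rack.png

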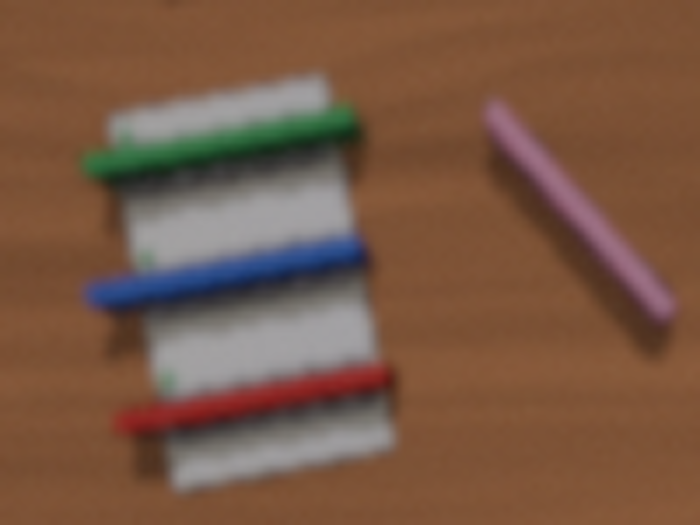

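View pics/t_cam.png

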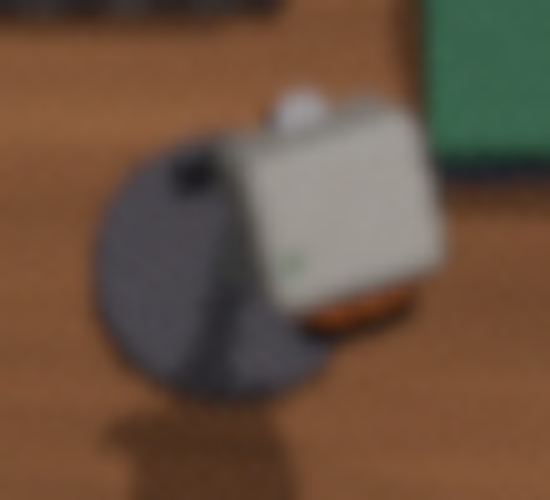

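Run:
```python
from h import *
from scipy.optimize import least_squares
s=load("side0");t=load("top0")
allq=[]
for n,im in(("s",s),("t",t)):
    P=cloud(im);px=im["pixels"].astype(int);R,G,B=px[...,0],px[...,1],px[...,2]
    reg=(P[...,1]>.15)&(P[...,1]<.33)&(P[...,0]>.35)&(P[...,0]<.7)
    for nm,m in (("green",(G>R*1.3)&(G>B*1.3)),("blue",(B>R*1.5)&(B>G*1.3)),("red",(R>G*2.6)&(R>B*2.2))):
        q=P[m&reg&(P[...,2]>.083)&(P[...,2]<.1)]
        rect=cv2.minAreaRect(q[:,:2].astype(np.float32)*1000)
        c=q.mean(0);e=np.linalg.svd(q[:,:2]-c[:2])[2][0]
        print(n,nm,len(q),"yaw",np.degrees(np.arctan(-e[0]/e[1])).round(2),c.round(4),"rect",np.round(rect[0],1),np.round(rect[1],1))
    # dark foot
    f=(P[...,2]>.010)&(P[...,2]<.024)&(P[...,0]>.6)&(P[...,0]<.85)&(P[...,1]>-.25)&(P[...,1]<.0)&(R<120)&(abs(R-B)<25)
    q=P[f];c=cv2.minEnclosingCircle(q[:,:2].astype(np.float32)*1000);print(n,"foot",len(q),np.round(c[0],1),round(c[1],1))
    # post
    for z0,z1 in((.04,.08),(.08,.12),(.12,.16),(.16,.19)):
        f=(P[...,2]>z0)&(P[...,2]<z1)&(P[...,0]>.65)&(P[...,0]<.85)&(P[...,1]>-.2)&(P[...,1]<-.04)&(abs(R-B)<30)
        q=P[f];print("post",z0,len(q),np.median(q,0).round(3) if len(q) else"")
    f=(R>G*1.5)&(R>B*2)&(P[...,2]>.18)&(P[...,2]<.27)&(P[...,0]>.6)&(P[...,1]<-.1)&(P[...,1]>-.25)
    q=P[f];print("orange",len(q),q.mean(0).round(3),q.min(0).round(3),q.max(0).round(3))
```

```text
s green 212 yaw 9.59 [0.6209 0.2424 0.0894] rect [622.4 236.8] [ 12.7 146.5]
s blue 226 yaw 9.71 [0.5507 0.2405 0.0894] rect [552.2 233.2] [ 12.9 148.7]
s red 206 yaw 9.92 [0.4823 0.2278 0.0894] rect [483.3 221.9] [ 12.5 143.7]
s foot 394 [ 782.5 -184. ] 88.6
post 0.04 40 [ 0.756 -0.158  0.061]
post 0.08 43 [ 0.757 -0.158  0.102]
post 0.12 43 [ 0.756 -0.158  0.141]
post 0.16 30 [ 0.755 -0.157  0.169]
orange 28 [ 0.697 -0.167  0.23 ] [ 0.69  -0.191  0.207] [ 0.708 -0.156  0.243]
t green 110 yaw 9.12 [0.6245 0.2333 0.0904] rect [624.5 232.5] [ 13.2 145. ]
t blue 127 yaw 9.76 [0.555  0.2297 0.0908] rect [555.4 229.3] [ 13.4 144.5]
t red 98 yaw 9.21 [0.4851 0.2192 0.091 ] rect [485.8 218.4] [ 10.4 136.4]
t foot 308 [ 760.  -158.8] 53.7
post 0.04 6 [ 0.758 -0.157  0.061]
post 0.08 1 [ 0.756 -0.157  0.083]
post 0.12 0 
post 0.16 0 
orange 37 [ 0.694 -0.183  0.239] [ 0.686 -0.201  0.23 ] [ 0.702 -0.166  0.252]
```

Run:
```python
from h import *
from scipy.optimize import least_squares
from scipy.spatial.transform import Rotation as Ro
s=load("side0");t=load("top0")
Q=[];O=[]
for n,im in(("s",s),("t",t)):
    P=cloud(im);px=im["pixels"].astype(int);R,G,B=px[...,0],px[...,1],px[...,2]
    reg=(P[...,2]>.20)&(P[...,2]<.30)&(P[...,0]>.66)&(P[...,0]<.79)&(P[...,1]<-.1)&(P[...,1]>-.23)
    m=reg&(abs(R-B)<40)&(R>100); Q.append(P[m])
    o=reg&(R>G*1.5)&(R>B*2); O.append(P[o]); print(n,m.sum(),o.sum())
h=np.array([55,62,52])/2000
def sd(p,Rm,c):
    l=np.abs((p-c)@Rm)-h
    return np.linalg.norm(np.maximum(l,0),axis=1)+np.minimum(l.max(1),0)
for sel,nm in((Q[0],"side"),(Q[1],"top"),(np.vstack(Q),"both")):
    f=lambda x: sd(sel,Ro.from_euler("ZY",[x[3],-np.radians(25)]).as_matrix(),x[:3])
    b=min((least_squares(f,[.73,-.165,.24,y],loss="soft_l1",f_scale=.003) for y in(-.3,0,.3,.6)),key=lambda a:a.cost)
    Rm=Ro.from_euler("ZY",[b.x[3],-np.radians(25)]).as_matrix()
    print(nm,b.x[:3].round(4),np.degrees(b.x[3]).round(1),b.cost, np.abs(f(b.x)).mean().round(4))
    for o in O: print(" orange local",((o-b.x[:3])@Rm).round(3).mean(0),((o-b.x[:3])@Rm).min(0).round(3),((o-b.x[:3])@Rm).max(0).round(3))
    hx=Rm[:2,0]/np.linalg.norm(Rm[:2,0]); L=np.r_[np.array([.760,-.161])-.072*hx,.216]
    print(" lens from post",L.round(4),"local",((L-b.x[:3])@Rm).round(4))
```

```text
s 365 28
t 332 37
side [ 0.7315 -0.1721  0.2352] 17.9 0.0005732903933330226 0.0015
 orange local [-0.03096429  0.01542857  0.00842857] [-0.034 -0.009 -0.017] [-0.028  0.025  0.023]
 orange local [-0.03416216  0.00089189  0.01986486] [-0.043 -0.016  0.01 ] [-0.026  0.017  0.031]
 lens from post [ 0.6915 -0.1831  0.216 ] local [-0.0457  0.0018  0.0001]
top [ 0.7347 -0.1738  0.2366] 16.4 0.0007512621919897542 0.0018
 orange local [-0.03425     0.01710714  0.00846429] [-0.038 -0.007 -0.017] [-0.031  0.027  0.023]
 orange local [-0.03708108  0.00224324  0.01972973] [-0.046 -0.015  0.01 ] [-0.029  0.019  0.031]
 lens from post [ 0.6909 -0.1813  0.216 ] local [-0.0487  0.0051 -0.0001]
both [ 0.7337 -0.1717  0.2364] 16.0 0.001389646267810184 0.0017
 orange local [-0.03382143  0.01460714  0.00853571] [-0.037 -0.01  -0.017] [-0.031  0.025  0.023]
 orange local [-0.0367027  -0.0002973   0.01975676] [-0.045 -0.018  0.01 ] [-0.029  0.016  0.031]
 lens from post [ 0.6908 -0.1808  0.216 ] local [-0.0483  0.003   0.    ]
```

```bash
cat > plan.py <<'E'
import numpy as np
from scipy.spatial.transform import Rotation as Ro
L=np.array([.6912,-.183,.216]); RL=Ro.from_euler("ZY",[np.radians(16.8),-np.radians(25)])
Rp=Ro.from_euler("z",9.5,degrees=True); pc=np.array([.6233,.235,.014])
def tool(s):  # tool axes in phone frame: z=-z, y=s*x
    y=np.array([s,0,0.]);z=np.array([0,0,-1.]);return Ro.from_matrix(np.stack([np.cross(y,z),y,z],1))
def final(s,tcp_in_phone=np.array([0,0,.060]),back=0,up=0):
    scr=L+RL.apply([-.15-back,0,0]); org=scr-RL.apply([.0065,0,.038])
    return org+RL.apply(tcp_in_phone)+[0,0,up],(RL*tool(s)).as_quat()
E
python3 - <<'E'
from plan import *
from cell import r
for s in(1,-1):
    qg=(Rp*tool(s)).as_quat()
    for p in((pc[0],pc[1],.074),(pc[0],pc[1],.25)): 
        q=r.inverse_kinematics(np.array(p),qg);print(s,None if q is None else np.round(q,2))
    p,q=final(s);j=r.inverse_kinematics(p,q);print(s,"final",p.round(3),None if j is None else np.round(j,2))
print(r.current_opening())
E
```

```text
1 [ 0.29  0.76  1.45 -0.    0.93  0.12]
1 [ 0.29  0.57  1.32 -0.    1.25  0.12]
1 final [ 0.547 -0.227  0.17 ] [-0.61  0.43  1.83  0.56  0.67 -1.31]
-1 None
-1 None
-1 final [ 0.547 -0.227  0.17 ] [-0.61  0.43  1.83  0.56  0.67  1.83]
1.0011566275633825
```

Run:
```python
from plan import *
from cell import r,optics
from h import *
q=np.array(r.current_q());q[0]=.29;q[5]=.12;r.set_joints(q)
qg=(Rp*tool(1)).as_quat()
r.set_gripper(.55,20)
r.move_to(np.array([pc[0],pc[1],.19]),qg)
r.move_linear(np.array([pc[0],pc[1],.125]),vel=.1)
print(r.current_tool_pos(),r.current_contact_force(),r.current_opening(),r.current_t())
for n in("side","top"):
    im=optics.get_image(n);np.savez(n+"1.npz",**im)
crop(load("side1"),180,280,170,290,5,"pics/s1.png");crop(load("top1"),160,280,130,230,6,"pics/t1.png")
```

```text
[0.62362197 0.23511804 0.12570315] [-0.20770649  0.84734681  0.57247554] 0.5516661177437747 4.6
```

View pics/s1.png

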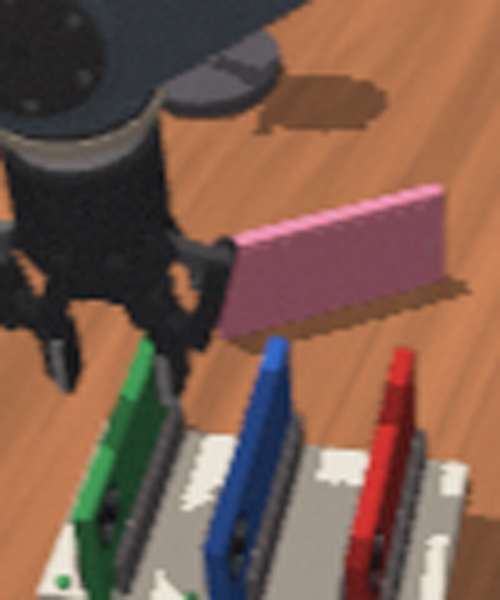

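View pics/t1.png

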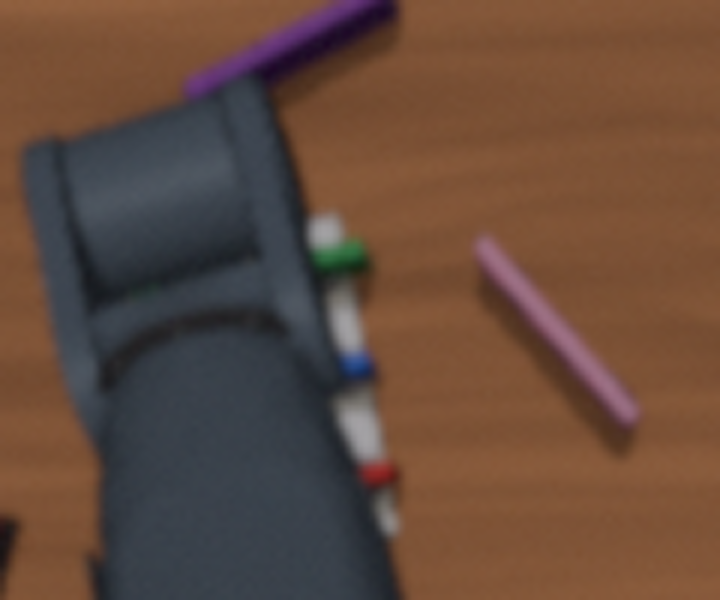

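Run:
```python
from plan import *
from cell import r,optics
px=Rp.apply([1,0,0]);pyy=Rp.apply([0,1,0])
F=lambda:np.mean([r.current_contact_force() for _ in range(5)],0)
r.move_linear(np.array([pc[0],pc[1],.0745]),vel=.06)
f0=F();t0=np.array(r.current_torque());print(r.current_tool_pos(),f0,t0)
for o in(.4,.3,.26,.23,.21,.19,.18,.17,.16):
    r.set_gripper(o,20);r.sleep(.1);f=F()-f0
    print(o,round(r.current_opening(),4),"fx",round(f@px,2),"fy",round(f@pyy,2),"fz",round(f[2],2),np.round(np.array(r.current_torque())-t0,2))
    if abs(f@px)>3: break
print(r.current_t())
```

```text
[0.62356186 0.2350699  0.07490745] [-0.06137376  0.01433288 -0.32677808] [0.01833603 0.01987212 0.02631219]
0.4 0.4007 fx 0.06 fy -0.21 fz 0.49 [-0.02  0.02 -0.05]
0.3 0.2982 fx -0.5 fy -0.48 fz 0.95 [-0.03 -0.01  0.01]
0.26 0.2601 fx 0.64 fy 1.23 fz -0.16 [ 0.04 -0.   -0.  ]
0.23 0.2279 fx -0.56 fy -0.45 fz -0.52 [-0.04 -0.03  0.03]
0.21 0.2101 fx -0.14 fy 0.49 fz -0.32 [-0.08 -0.   -0.08]
0.19 0.1867 fx -1.01 fy -0.13 fz 0.35 [-0.01  0.02  0.01]
0.18 0.1753 fx -0.5 fy 0.29 fz 0.37 [ 0.02 -0.07  0.  ]
0.17 0.1723 fx 0.06 fy 0.19 fz 0.03 [-0.01 -0.07  0.01]
0.16 0.1618 fx 0.52 fy 0.04 fz 1.33 [ 0.03 -0.09 -0.01]
8.6417
```

Run:
```python
from plan import *
from cell import r,optics
from h import *
px=Rp.apply([1,0,0]);pyy=Rp.apply([0,1,0])
F=lambda:np.mean([r.current_contact_force() for _ in range(5)],0)
for o,s in((.15,20),(.14,20),(.12,20),(.05,20),(0,25)):
    r.set_gripper(o,s);r.sleep(.1);f=F()
    print(o,round(r.current_opening(),4),"fx",round(f@px,2),"fy",round(f@pyy,2),"fz",round(f[2],2),np.round(r.current_torque(),2))
    if abs(f@px)>6: break
else:
    p=np.array(r.current_tool_pos())
    for dz in(.004,.015):
        r.move_linear(p+[0,0,dz],vel=.02);print(dz,F().round(2),np.round(r.current_torque(),2),round(r.current_opening(),4))
im=optics.get_image("side");np.savez("side2.npz",**im)
crop(im,180,280,170,290,5,"pics/s2.png")
print(r.current_t())
```

```text
0.15 0.1495 fx 0.95 fy 0.88 fz -1.69 [ 0.05 -0.22  0.01]
0.14 0.1418 fx 1.47 fy 0.73 fz -1.04 [ 0.05 -0.21 -0.05]
0.12 0.1391 fx 1.75 fy -0.37 fz -0.32 [ 0.   -0.28  0.04]
0.05 0.1342 fx 2.36 fy 0.43 fz 0.53 [ 0.03 -0.24  0.02]
0 0.1363 fx 0.95 fy -0.4 fz 0.22 [ 0.04 -0.28  0.08]
0.004 [ 2.25  0.34 -0.42] [ 0.03 -0.28  0.06] 0.1396
0.015 [ 0.86 -0.29 -2.02] [-0.02 -0.2   0.02] 0.1334
11.325
```

View pics/s2.png

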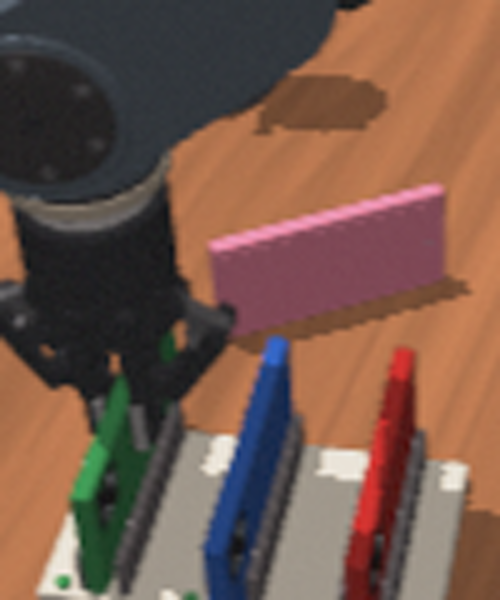

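Run:
```python
from plan import *
from cell import r,optics
from h import *
p=np.array(r.current_tool_pos())
r.move_linear(np.array([p[0],p[1],.15]),vel=.06)
r.move_linear(np.array([p[0],p[1],.24]),vel=.1)
r.move_linear(np.array([.50,.12,.25]),vel=.12)
pf,qf=final(1,back=.06,up=.02)
print("pf",pf)
for P,Q in ((pf,qf),):
    r.move_to(P,Q)
pf,qf=final(1)
r.move_linear(pf,rot=qf,vel=.05)
r.sleep(.3)
print(r.current_tool_pos(),pf,r.current_contact_force(),r.current_opening(),r.current_t())
for n in("side","top"):
    im=optics.get_image(n);np.savez(n+"3.npz",**im)
crop(load("side3"),170,300,90,210,6,"pics/s3.png");crop(load("top3"),260,370,90,190,6,"pics/t3.png")
```

```text
pf [ 0.49445817 -0.24239986  0.16444192]
[ 0.54642119 -0.22673751  0.1697922 ] [ 0.54651574 -0.22668275  0.16979901] [ 0.25138724 -0.99371281 -2.11964505] 0.13984995836222622 18.025
```

View pics/s3.png

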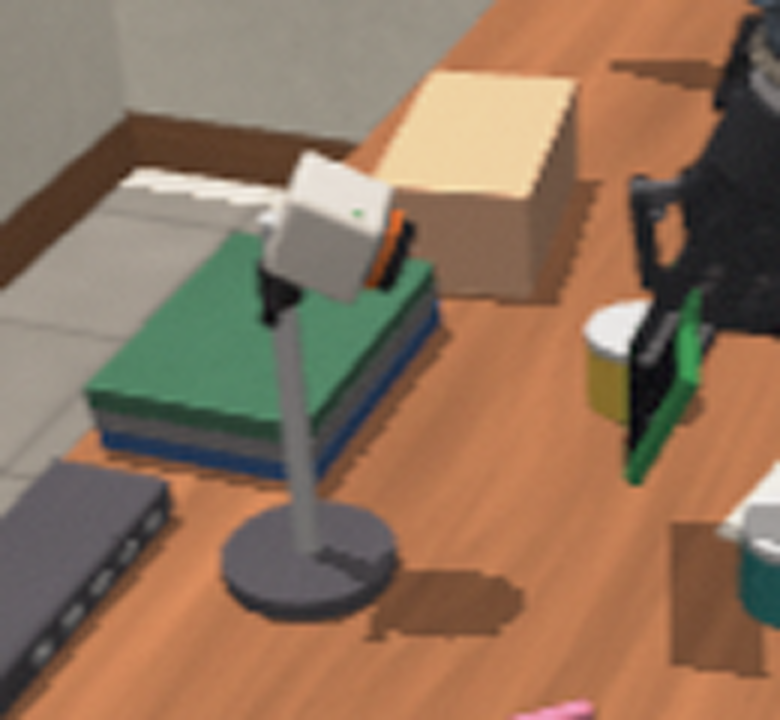

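View pics/t3.png

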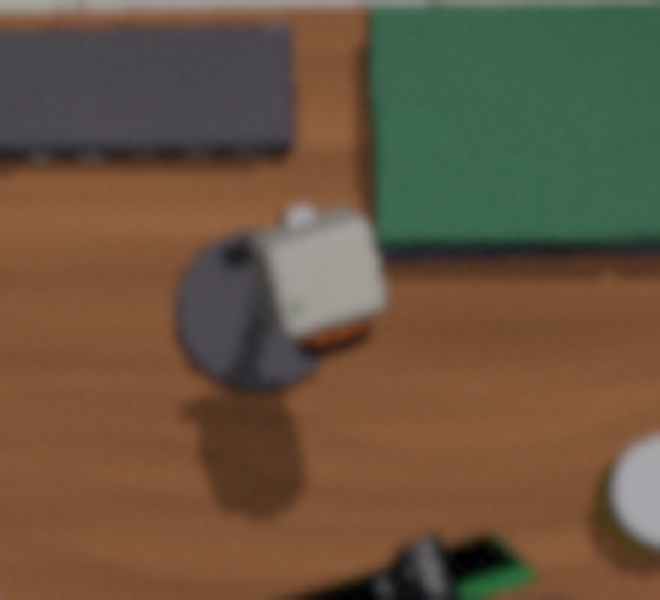

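Run:
```python
from plan import *
from h import *
org=L+RL.apply([-.15,0,0])-RL.apply([.0065,0,.038])
c=np.array([[a,b,z] for a in(-.006,.006) for b in(-.075,.075) for z in(0,.076)]);W=org+RL.apply(c)
E=[(i,j) for i in range(8) for j in range(i) if (np.abs(c[i]-c[j])>0).sum()==1]
for n,(u0,u1,v0,v1) in(("side",(250,310,125,180)),("top",(290,370,170,215))):
    im=load(n+"3");f=10 if n=="side" else 9
    a=cv2.resize(im["pixels"][v0:v1,u0:u1,::-1],None,fx=f,fy=f,interpolation=cv2.INTER_CUBIC)
    p=((proj(im,W)-[u0,v0]+.5)*f).astype(int)
    for i,j in E: cv2.line(a,tuple(map(int,p[i])),tuple(map(int,p[j])),(0,255,255),1)
    for l in (L,):
        pass
    cv2.imwrite(f"pics/ov_{n}.png",a)
    # cloud of screen / green
    P=cloud(im);l=(P-org)  # phone local
    l=RL.inv().apply((P-org).reshape(-1,3)).reshape(P.shape)
    px=im["pixels"].astype(int);R,G,B=px[...,0],px[...,1],px[...,2]
    near=(np.abs(l[...,0])<.02)&(np.abs(l[...,1])<.1)&(l[...,2]>-.02)&(l[...,2]<.095)&(P[...,2]>.05)
    g=l[near&(G>R*1.4)&(G>B*1.3)];d=l[near&(px.max(-1)<45)&(np.abs(l[...,1])>.03)&(l[...,2]<.08)]
    print(n,"green",len(g),g.min(0).round(3),g.max(0).round(3),g.mean(0).round(3))
    if len(d)>10:
        co=np.linalg.lstsq(np.c_[d[:,1:],np.ones(len(d))],d[:,0],rcond=None)[0]
        print(" dark",len(d),d.min(0).round(3),d.max(0).round(3),d.mean(0).round(4),"plane",co.round(3))
```

```text
side green 128 [-0.006 -0.028  0.002] [0.009 0.079 0.095] [0.002 0.051 0.056]
 dark 35 [ 0.004 -0.057  0.009] [0.006 0.055 0.064] [0.0046 0.026  0.0308] plane [ 0.001 -0.003  0.005]
top green 161 [-0.003 -0.072  0.023] [0.01  0.071 0.08 ] [0.006 0.009 0.065]
 dark 103 [ 0.005 -0.071  0.009] [0.01  0.066 0.063] [ 0.0076 -0.0005  0.0384] plane [-0.002  0.027  0.007]
```

View pics/ov_side.png

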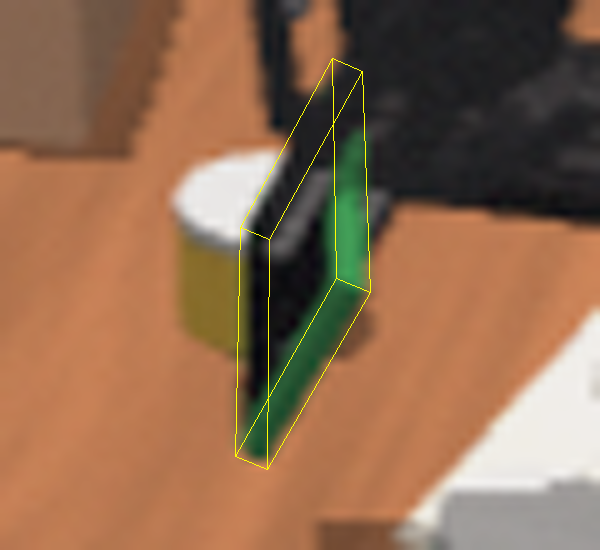

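View pics/ov_top.png

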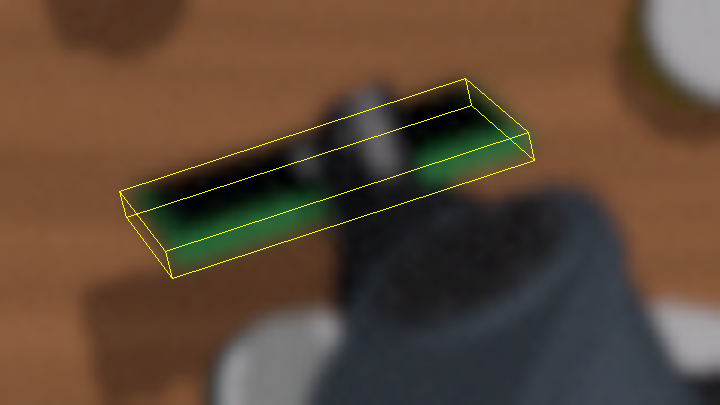

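Run:
```python
from cell import r
import numpy as np
r.sleep(.3);print(np.abs(r.current_qvel()).max(),r.current_contact_force(),r.current_opening(),r.current_t())
r.hand_in()
```

```text
0.001942150279857373 [-0.51988255  0.06928981 -1.99433886] 0.1390854114480772 18.425
the job is handed in; nothing more can be done
```

I handed the job in at 18.4 s with the arm holding the green phone steady in front of the inspection camera. `hand_in` reported no verdict.

- **Grip and lift:** I gripped the phone by its upper edge with the grip set to 25 N. The sideways force stayed within about 2.5 N during closing and the first 15 mm of the lift. I lifted it straight up before carrying it over.
- **Final pose:** The model box drawn at the target pose matches the phone in both camera pictures to within a few mm. The screen faces the lens and leans back 25 degrees. The screen plane fitted from the depth readings is within about 2 degrees of square.
- **Lens position:** Two independent fits, one from the camera head and one from the post, agree to about 3–5 mm. They put the heading at 16–18 degrees; I used 16.8.
- **Steadiness:** Joint speeds were about 0.002 rad/s, and the tool carried about 2 N, which matches the phone's weight.
- **Not checked:** I did not measure the other phones or the things on the desk again after the move. The forces I sampled gave no sign of contact with them or the camera. No check failed or disagreed.

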